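# Set a board out over the sawing rest for a cut and hold it down

### The arm

A 7-joint arm with a two-finger parallel gripper is mounted at the origin on the work surface. World frame = base frame: x ahead of the robot, y to its left, z up, the work surface at z = 0. Lengths are in m, angles in rad, forces in N, time in s.
With the tool pointing down it reaches from about 0.425 to 0.925 m from the base axis. Payload 6.8 kg.
Tool frame: the origin (TCP) lies between the finger pads; the fingertips stand 17 mm ahead of it and the grasp point (between the pads) lies 2 mm behind it; z points along the fingers, x is the direction in which the jaws open and shut, and the axes are right-handed (so a half turn about z gives the same grasp; the last joint's range is limited). The gripper opens to 85 mm and grips with 20 to 120 N. Pads are 22 mm wide; open, the fingers measure 114 mm over their backs; the gripper's body (76 mm by 85 mm) begins 54 mm behind the grasp point. The pads swing forward as they close: fully open they stand 13 mm farther back than shut.
Start: joints at [1.086, 0.477, 0.022, 1.555, -0.011, 1.109, -0.083], TCP at [0.248, -0.628, 0.248] pointing down, gripper open.
Joint ranges: [-2.96, 2.96], [-0.34, 2.1], [-1.41, 1.46], [0.24, 2.44], [-1.37, 4.51], [0.17, 1.92], [-2.96, 2.96]. Speed limits (rad/s): [2.39, 2.39, 3.14, 3.14, 3.14, 3.14, 3.14].

### API

Orientations are given as a unit quaternion [w, x, y, z].
In Python, from station import readout, read_camera, get_calibration, bot, models gives the robot as it stands.
- The arm moves only by the tool carry_out, never from a script. Its argument "deltas" is a list of rows, each a list of 2 entries, a list of its own where there are three numbers: the shift along the tool's x, y, z in cm, then the turn about the tool's z in degrees. A call has 1 to 10 rows; each row is the pose to reach, as a shift and turn from the pose measured when the call began, along the tool's axes at that moment; what a row does not reach only later rows make up. A row lasts 1/8 s, in which the tool goes at most 62.5 mm and 10.7 degrees, less where a joint would pass 70% of its speed; a pose out of reach is approached as far as the arm can. A call with a gripper value outside its range is refused whole. "hand" is the opening, from 0 (shut) to 1 (fully open), set as the call begins (left out, the last holds). The fingers move at their own pace and stop on an object; "newtons" is the grip in N (left out, the last holds). Time passes only in rows, so rows that repeat a pose let the fingers close. It gives the time, the measured TCP pose, the force and the opening at its end, in the units of the state.
- readout.get_obs(): the state, without advancing time (a new reading comes with each control period).
- read_camera(name): name is "scene" or "top" or "wrist"; returns the picture (420x560x3 uint8, red, green, blue); there is no depth.
- get_calibration(name): a dict with "fov_y" (degrees; the focal length in pixels is half the picture's height over the tangent of half this angle, whatever the lens; pixels are square), "cx", "cy" (the principal point, pixels), "world_from_camera" (4x4, takes a point from camera to world coordinates). Camera axes: x right, y down, z forward; pixel columns grow to the right and rows downward; lengths in m; the calibration is good to about 2 mm. A picture is of the moment at which its call begins: read the wrist's pose just before it. get_calibration takes no time and is no camera call; for the wrist camera it gives the pose at the moment of the call.
- bot.hand_in(): hands the job in, once; it reports no verdict.
Trained networks look in the newest picture that a camera, given by its name, has taken for a name from the list of things; names that differ only in an ending like _2 or _b are one class to them, and where a whole thing is asked for, a point or a joint stands for the part that bears it (a point fixed in the world has none). Each returns a list of dicts, best first, with "score" (0 to 1); they miss things now and then, are a little off and sometimes report something else, mostly with a low value. They report only what shows in the picture. A call takes as long as a camera call. They do not tell look-alikes from the thing itself.
- models.spot_in(query, camera): "centre" ([row, column] in pixels, amid what is visible of it).
The state is a dict: "t": time; "q": joint angles; "joint_vel": joint speeds; "joint_torque": joint torques, N m; "eef_pos": TCP position; "tool_rot": TCP orientation; "contact_force": force on the tool from outside, world axes, zero at the start; "torque": the same for the moment, N m; "gripper_width": opening from 0.0 (shut) to 1.0 (fully open).
Only numpy, scipy, OpenCV 4.12 (cv2) and the standard library are available. Lean on these libraries where they do the work, as an engineer would, in place of code of your own. Each camera call takes 0.05 s, during which the arm holds its last target. There are 200 camera calls.

### The job

Flip the red toggle on the switch box over to on to start the dust extractor, and only then slide the board straight out over the front edge of the sawing rest, flat on the rest all the way, until its leading end is level with the red pointer of the length gauge. So far out the board would tip, so finish while still holding it: keep it level and pressed down firmly on the rest for the saw cut, and do not let go. Leave the gauge and everything else on the bench undisturbed.

Things in the scene. Friction and masses are not known exactly. Their poses are not given: they have to be found in the camera images.
- switch (a joint): red toggle of the dust extractor, hinged on top of the switch box; 0 = off (leaning 0.6 rad to the box's -x side, over the black patch), 1.2 rad = on (leaning 0.6 rad to the box's +x side, over the green patch). It is weighted: past the middle (0.6) it drops over to the end stop by itself and stays there; pushing it at the tip takes about 1 N
- switch_pivot (a point): hinge centre of the toggle, 85 mm above the bench over the middle of the fixed switch box (grey with yellow top, 120 x 90 x 79 mm high). Axes are the box's: x is the way the toggle is pushed from off to on, y the hinge axis, z up. The box stands left or right of the rest and may be turned; a black battery charger of like size stands on the other side
- switch_tip (a point): centre of the red ball (24 mm diameter) at the end of the toggle, 70 mm from the hinge; the stem is 12 mm thick. In off it lies 40 mm to the box's -x side of the hinge and 58 mm above it
- board_center (a point): centre (half-way up) of the loose light-wood board, 300 x 55 x 28 mm, 0.26 to 0.46 kg, lying on the rest; x runs along it towards its leading end, z up. At the start 35 to 65 mm overhangs the rest's front edge, and the tail also overhangs the back by 55 to 85 mm. It tips once this centre is past the front edge, unless held
- board_end (a point): centre of the board's leading end face, 150 mm from the board's centre along its x, 14 mm above its underside
- rest_edge (a point): middle of the front upper edge of the fixed sawing rest, a dark wood block with a flat grey top, 180 mm along x (back from here), 160 mm wide, 60 mm high. Axes are the rest's: x points straight out, the way the board is slid; y along the edge, z up. An aluminium gauge bar, top 46 mm above the bench, runs outward on its +y side, 92 to 108 mm from the middle line
- mark (a point): tip (mid-thickness) of the red pointer of the fixed length gauge (a bar 6 mm thick along x, 73 to 81 mm above the bench), 46 mm to the +y side of the rest's middle line, 170 to 192 mm out from its front edge; axes parallel to the rest's. The board's leading end must come to the same x; the pointer stands beside the board's path and does not stop it
Not all that is in view belongs to the job. Several things look just like the part that bears switch: the one meant starts farthest to the robot's left.

How it is judged:
On the way, in this order (a step that is already met when the one before it is completed fails the run):
1. the toggle is flipped on while the board still lies where it was (within 20 mm) (value of joint switch above 1 rad and distance of board_center from where it was at the start of the episode below 0.02 m), for 0.2 s.
2. the board's centre is past the rest's front edge, the board still level (x of board_center in the frame of rest_edge above 0.005 m and angle between board_center's own z axis and vertical below 0.1 rad), for 0.2 s.
At the end, for the whole second after the job is handed in: Still held by the robot (over 1 N): toggle on (over 1.0 rad); board end within 6 mm of the pointer along the rest's x; board in line with the rest (0.1 rad, 30 mm sideways), level (0.05 rad), at rest, pressed on the rest (over 1 N), clear of the gauge (value of joint switch above 1 rad and x of board_end in the frame of mark between -0.006 and 0.006 m and y of board_center in the frame of rest_edge between -0.03 and 0.03 m and angle between the x axis of board_center and the x axis of rest_edge, either way round below 0.1 rad and angle between board_center's own z axis and vertical below 0.05 rad and z of board_center in the frame of rest_edge between 0.009 and 0.02 m and contact force between board and rest above 1 N and (contact force between board and the fingers above 1 N or contact force between board and the arm above 1 N) and contact force between board and marker below 0.2 N and linear speed of board below 0.02 m/s); the arm keeps its last pose, push and grip.
It fails at once if the board is tipped (over 0.25 rad) (angle between board_center's own z axis and vertical above 0.25 rad).
It fails at once if the board is lifted off the rest instead of slid (over 20 mm) (z of board_center in the frame of rest_edge above 0.034 m).
It fails at once if the gauge is struck (over 25 N) by arm or board (contact force between marker and the arm above 25 N or contact force between marker and the fingers above 25 N or contact force between marker and board above 25 N).
It fails at once if a loose bystander on the bench is disturbed (moved over 30 mm) (distance of any of mallet, chisel, dish, glue, carton, offcut from where it was at the start of the episode above 0.03 m).
It also fails if it takes over 45 s, if anything falls off the work surface, if the arm or the gripper's body presses on something with over 40 N, if the wrist force passes 120 N, or if a joint passes its speed limit or range.

## Working session

There is one attempt and no reset: what is moved stays moved. The work goes in short steps, Python scripts to look and compute and a tool call to move; the robot and the scene stay as the last step left them, time stands still between calls to the robot, and variables do not carry over. Pictures are saved under pics/ and viewed, about 8 in all and at most 12, crops included, and the job is handed in when it is done.

Besides the shell and the picture viewer there is one more tool, called after ">>>" by a JSON object that holds its "api" and its "payload", one argument or row to a line. carry_out: Moves the arm, as the interface text tells. Its arguments: {"type":"object","properties":{"deltas":{"type":"array"},"hand":{"type":"number"},"newtons":{"type":"number"}},"required":["deltas"]}

```bash
mkdir -p pics; cat > h.py <<'E'
import numpy as np,cv2
from station import readout, read_camera, get_calibration, bot, models
def ray(cam,r,c,cal=None):
    k=cal or get_calibration(cam); f=210/np.tan(np.radians(k["fov_y"])/2)
    T=np.array(k["world_from_camera"]); d=T[:3,:3]@np.array([(c-k["cx"])/f,(r-k["cy"])/f,1]); return T[:3,3],d
def at(cam,r,c,z):
    o,d=ray(cam,r,c); return o+d*(z-o[2])/d[2]
def pix(cam,p):
    k=get_calibration(cam); f=210/np.tan(np.radians(k["fov_y"])/2)
    T=np.array(k["world_from_camera"]); q=T[:3,:3].T@(np.array(p)-T[:3,3]); return q[1]/q[2]*f+k["cy"],q[0]/q[2]*f+k["cx"]
def save(cam,name):
    a=read_camera(cam); cv2.imwrite(f"pics/{name}.png",a[:,:,::-1]); return a
E
python3 - <<'E'
from h import *
save("top","top");save("scene","scene")
for c in("top","scene"):
    k=get_calibration(c);print(c,k["fov_y"],k["cx"],k["cy"],np.round(k["world_from_camera"],3).tolist())
    for q in("switch","switch_tip","board_center","board_end","mark","rest_edge","switch_pivot"):
        print(q,[(np.round(d["centre"]).tolist(),round(d["score"],2)) for d in models.spot_in(q,c)])
o=readout.get_obs();print(o)
E
```

```text
top 43.148559296918066 293.3941345788716 205.40278257370449 [[0.01, -0.994, 0.106, 0.333], [-1.0, -0.01, 0.004, -0.018], [-0.003, -0.106, -0.994, 1.68], [0.0, 0.0, 0.0, 1.0]]
switch [([222.0, 403.0], 0.57), ([290.0, 444.0], 0.57)]
switch_tip [([290.0, 444.0], 0.5)]
board_center [([200.0, 251.0], 0.85)]
board_end [([198.0, 249.0], 0.8)]
mark [([193.0, 260.0], 0.55)]
rest_edge [([192.0, 259.0], 0.91)]
switch_pivot [([212.0, 394.0], 0.86), ([276.0, 441.0], 0.76)]
scene 51.54248967911194 275.266655229891 216.29702458911925 [[0.75, 0.53, -0.396, 0.91], [0.662, -0.601, 0.448, -0.519], [-0.0, -0.598, -0.801, 0.981], [0.0, 0.0, 0.0, 1.0]]
switch [([292.0, 178.0], 0.76), ([269.0, 78.0], 0.65)]
switch_tip [([270.0, 79.0], 0.76), ([289.0, 176.0], 0.55)]
board_center [([201.0, 321.0], 0.71)]
board_end [([200.0, 321.0], 0.8)]
mark [([282.0, 250.0], 0.62)]
rest_edge [([222.0, 318.0], 0.71)]
switch_pivot [([297.0, 96.0], 0.69), ([314.0, 190.0], 0.6)]
{'t': 0.8, 'q': array([ 1.08590678,  0.47697312,  0.0224331 ,  1.55539035, -0.01149194,
        1.10930171, -0.08315937]), 'joint_vel': array([ 0.00024655,  0.00097904, -0.00134684, -0.0003463 , -0.00073169,
       -0.00034176, -0.00166401]), 'joint_torque': array([ 1.35073442e-03, -5.96259642e+01,  1.60638236e+00, -2.81524175e+01,
        1.25746438e-02,  1.37314684e-03,  2.06470975e-05]), 'eef_pos': array([ 0.24835149, -0.6276761 ,  0.24833068]), 'tool_rot': array([ 1.74450520e-05,  8.26994071e-01, -5.62210642e-01,  2.25730979e-05]), 'contact_force': array([ 0.00741723, -0.36865293, -0.57474831]), 'torque': array([ 0.02985117,  0.00329281, -0.00304267]), 'gripper_width': 0.9958166069219274}
```

View pics/top.png

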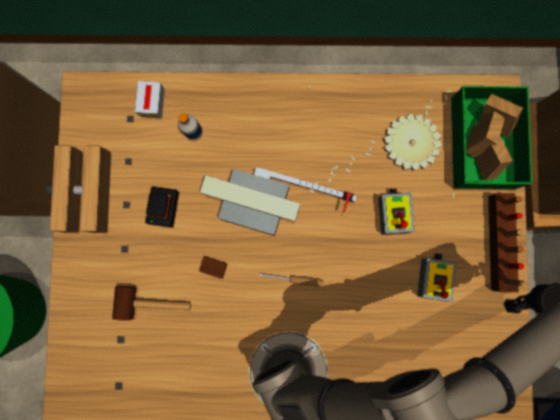

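View pics/scene.png

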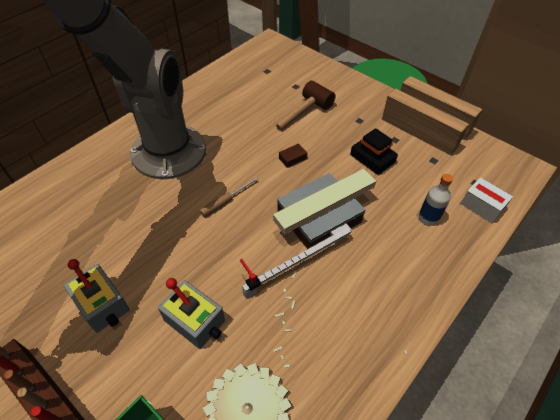

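The two look-alike boxes are at top (398,212), which is scene (190,312), and at top (440,278), which is scene (95,295). World +y is to the image left in the top view, so (398,212) is farther to the robot's left and is the one meant. I'll confirm it in an enlarged crop.

```bash
python3 - <<'E'
from h import *
t=cv2.imread("pics/top.png");s=cv2.imread("pics/scene.png")
a=cv2.resize(t[150:250,190:390],(800,400),interpolation=cv2.INTER_CUBIC)
b=cv2.resize(t[180:240,370:430],(300,300),interpolation=cv2.INTER_CUBIC)[:200*300//300+100]
cv2.imwrite("pics/c1.png",a)
c=np.hstack([cv2.resize(t[180:240,365:425],(400,400),interpolation=cv2.INTER_CUBIC),cv2.resize(s[262:352,150:240],(400,400),interpolation=cv2.INTER_CUBIC)])
cv2.imwrite("pics/c2.png",c)
for r,cc in((212,398),(278,440)): print(at("top",r,cc,.08))
E
```

```text
[ 0.48708007 -0.32741107  0.08      ]
[ 0.29054732 -0.45053949  0.08      ]
```

View pics/c1.png

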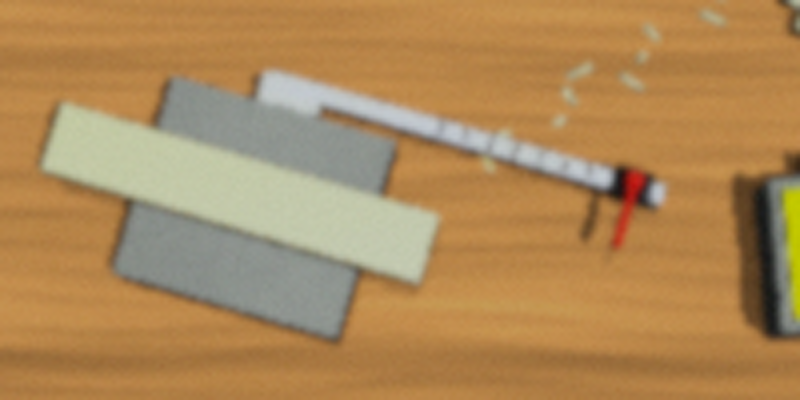

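View pics/c2.png

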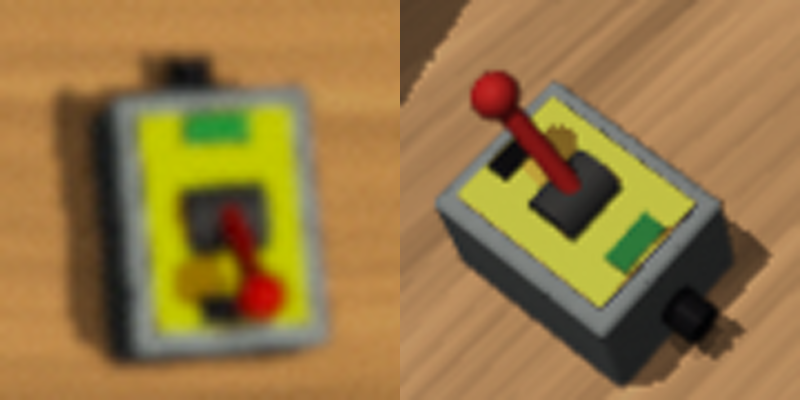

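The crops show the (398,212) box: grey with a yellow top, toggle leaning over the black patch, green patch towards world +x. The leading end of the board is at c1 (430,250) and the pointer tip at c1 (616,248). Next I'll measure.

```bash
cat > m1.py <<'E'
from h import *
def c1(u,v,z): return at("top",150+(v-1.5)/4,190+(u-1.5)/4,z)
def c2(u,v,z): return at("top",180+(v-3)/6.667,365+(u-3)/6.667,z)
P=lambda n,p:print(n,np.round(p,4))
P("rest",[c1(u,v,.06) for u,v in((397,143),(340,340),(115,270),(172,76))])
B=[c1(u,v,.088) for u,v in((440,212),(420,287),(41,170),(63,101))];P("board",B);P("bc",np.mean(B,0))
P("blen",[np.linalg.norm(B[0]-B[3]),np.linalg.norm(B[0]-B[1])])
E_=[c1(397,143,.06),c1(340,340,.06),c1(115,270,.06),c1(172,76,.06)]
P("restsize",[np.linalg.norm(E_[0]-E_[3]),np.linalg.norm(E_[0]-E_[1])])
x=(E_[0]-E_[3]+E_[1]-E_[2]);x/=np.linalg.norm(x);P("x",x);b=(B[0]-B[3]+B[1]-B[2]);b/=np.linalg.norm(b);P("bx",b)
y=np.cross([0,0,1],x);e=(E_[0]+E_[1])/2;P("edge",e)
m=c1(616,248,.077);P("mark",m);P("mark in rest",[(m-e)@x,(m-e)@y]);be=(B[0]+B[1])/2;P("end in rest",[(be-e)@x,(be-e)@y])
S=[c2(u,v,.079) for u,v in((112,92),(308,88),(325,345),(135,355))];P("switch",S);P("c",np.mean(S,0))
P("sz",[np.linalg.norm(S[0]-S[3]),np.linalg.norm(S[0]-S[1])])
P("ball",c2(262,296,.143))
# scene ball ray closest
o,d=ray("scene",262+(95-1.7)/4.444,150+(495-400-1.7)/4.444);P("ball scene",o+d*(.143-o[2])/d[2])
o=readout.get_obs();from scipy.spatial.transform import Rotation as R
q=o["tool_rot"];P("tool",R.from_quat(np.r_[q[1:],q[0]]).as_matrix())
k=get_calibration("wrist");P("wrist",k["world_from_camera"]);print(k["fov_y"])
E
python3 m1.py
```

```text
rest [[0.568  0.0037 0.06  ]
 [0.4159 0.0455 0.06  ]
 [0.4677 0.2184 0.06  ]
 [0.6186 0.1782 0.06  ]]
board [[ 0.5117 -0.0297  0.088 ]
 [ 0.4549 -0.0152  0.088 ]
 [ 0.5407  0.2723  0.088 ]
 [ 0.5936  0.2571  0.088 ]]
bc [0.5252 0.1211 0.088 ]
blen [0.2982 0.0587]
restsize [0.1817 0.1577]
x [-0.2826 -0.9592  0.    ]
bx [-0.2803 -0.9599  0.    ]
edge [0.492  0.0246 0.06  ]
mark [ 0.4869 -0.1633  0.077 ]
mark in rest [0.1817 0.0482]
end in rest [0.0475 0.005 ]
switch [[ 0.5436 -0.2777  0.079 ]
 [ 0.5463 -0.3669  0.079 ]
 [ 0.4292 -0.3731  0.079 ]
 [ 0.4238 -0.2872  0.079 ]]
c [ 0.4857 -0.3262  0.079 ]
sz [0.1201 0.0893]
ball [ 0.4464 -0.3318  0.143 ]
ball scene [ 0.4467 -0.3341  0.143 ]
tool [[ 3.678e-01 -9.299e-01  0.000e+00]
 [-9.299e-01 -3.678e-01 -1.000e-04]
 [ 1.000e-04  0.000e+00 -1.000e+00]]
wrist [[ 0.3695 -0.8924 -0.2589  0.3143]
 [-0.9292 -0.3549 -0.103  -0.6005]
 [ 0.      0.2786 -0.9604  0.3735]
 [ 0.      0.      0.      1.    ]]
65.39281640610248
```

>>> {"api": "carry_out", "payload": {
  "deltas": [
    [[-4.5, -4.7, 0], -10],
    [[-9, -9.4, 0], -20],
    [[-13.4, -14.2, 0], -30],
    [[-18, -18.9, 0], -40],
    [[-22.4, -23.6, 0], -50],
    [[-22.4, -23.6, 0], -52],
    [[-22.4, -23.6, 3], -52],
    [[-22.4, -23.6, 6], -52],
    [[-22.4, -23.6, 6], -52]
  ],
  "hand": 0,
  "newtons": 60
}}

```text
t: 1.92
eef_pos: [0.3837, -0.3325, 0.1866]
tool_rot: [-0.001, 0.99, -0.143, -0.002]
contact_force: [1.2, -0.2, 0.7]
gripper_width: -0.002
```

>>> {"api": "carry_out", "payload": {
  "deltas": [
    [[0, 0, 2.3], 0],
    [[0, 0, 4.5], 0],
    [[2, -0.7, 4.5], 0],
    [[3.8, -1.4, 4.5], 0],
    [[5.2, -1.9, 4.5], 0],
    [[6.6, -2.4, 4.5], 0],
    [[8, -2.9, 4.5], 0],
    [[9.1, -3.3, 4.5], 0],
    [[9.1, -3.3, 4.5], 0]
  ]
}}

```text
t: 3.05
eef_pos: [0.4813, -0.3262, 0.1412]
tool_rot: [-0.001, 0.99, -0.143, -0.002]
contact_force: [-1.0, -0.4, -0.5]
gripper_width: -0.002
```

```bash
python3 - <<'E'
from h import *
a=save("scene","s2");cv2.imwrite("pics/s2c.png",cv2.resize(a[200:380,100:340,::-1],(640,480)))
E
```

```text
(no output)
```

View pics/s2c.png

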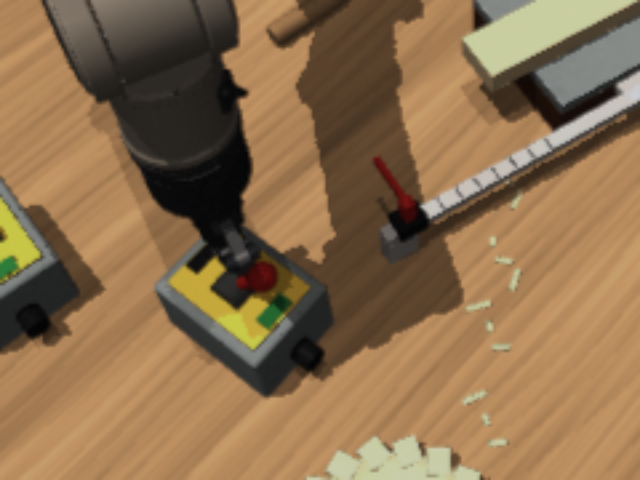

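>>> {"api": "carry_out", "payload": {
  "deltas": [
    [[0, 0, -5], 0],
    [[0, 0, -10], 0],
    [[-1.5, -5.5, -13], 0],
    [[-3, -11, -16], 0],
    [[-4.5, -16.5, -16], 0],
    [[-5.8, -22, -16], 0],
    [[-7, -27.2, -16], 0],
    [[-7, -27.2, -16], 0]
  ],
  "hand": 1
}}

```text
t: 4.1
eef_pos: [0.4905, -0.0418, 0.3021]
tool_rot: [-0.001, 0.99, -0.14, -0.002]
contact_force: [-0.3, -0.9, 0.6]
gripper_width: 0.998
```

```bash
python3 - <<'E'
from h import *
import json
k=get_calibration("wrist");a=save("wrist","w1");json.dump({x:np.array(v).tolist() for x,v in k.items()},open("w1.json","w"))
print(readout.get_obs()["eef_pos"],readout.get_obs()["joint_vel"].max(),pix("scene",(.526,-.324,.143)),pix("scene",(.446,-.33,.143)))
save("scene","s3");print(models.spot_in("switch_tip","scene"))
cv2.imwrite("pics/w1b.png",cv2.resize(a[:,:,::-1],(800,600),interpolation=cv2.INTER_CUBIC))
E
```

```text
[ 0.49050658 -0.04476419  0.30189389] 0.05339119367697162 (np.float64(302.1540098631099), np.float64(199.5025529478507)) (np.float64(281.54798714201695), np.float64(172.24015058074917))
[{'centre': [270.5, 75.8], 'score': 0.72}, {'centre': [305.0, 193.7], 'score': 0.43}]
```

View pics/w1b.png

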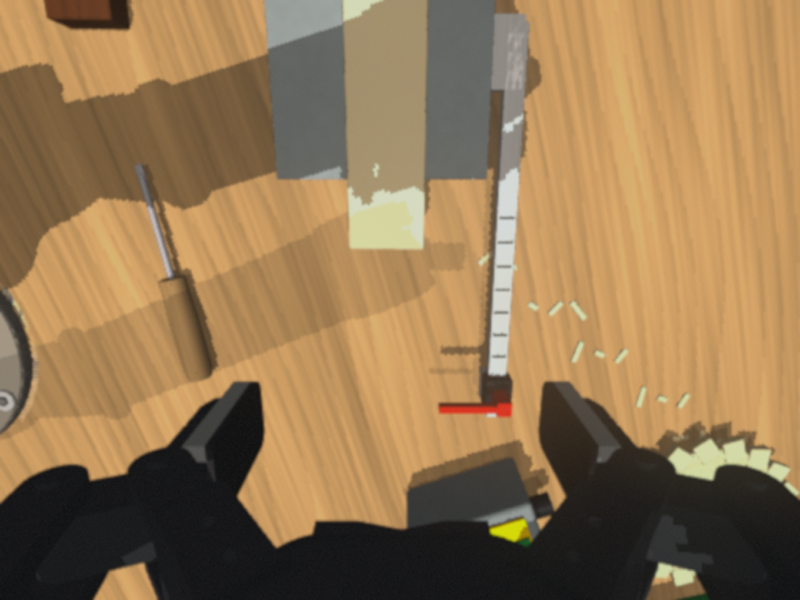

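The wrist view shows the board's end edge at (350–423, 248), the pointer tip at (439, 408) and the rest's front edge at v≈180. The scene view has the ball at (305,194), which agrees with the predicted on pose.

```bash
python3 - <<'E'
from h import *
import json
k=json.load(open("w1.json"))
def w(u,v,z):
    o,d=ray("w",(v+.5)*.7-.5,(u+.5)*.7-.5,k); return o+d*(z-o[2])/d[2]
P=lambda n,p:print(n,np.round(p,4))
m=w(439,408,.081);a,b=w(350,248.5,.088),w(423.5,248.5,.088);r1,r2=w(277,180,.06),w(490,180,.06)
P("mark",m);P("board end",(a+b)/2);P("w",np.linalg.norm(a-b));P("edge",(r1+r2)/2);P("rw",np.linalg.norm(r1-r2))
y=(r2-r1)/np.linalg.norm(r2-r1);x=np.cross(y,[0,0,1]);P("x",x);e=(r1+r2)/2
x2=np.array([-.2815,-.9596,0]);y2=np.array([.9596,-.2815,0])
for X,Y in((x,y),(x2,y2)):
  P("mark rest",[(m-e)@X,(m-e)@Y]);P("end rest",[((a+b)/2-e)@X,((a+b)/2-e)@Y])
bx=np.cross(b-a,[0,0,1]);P("bx",bx/np.linalg.norm(bx))
o=readout.get_obs();print(o["eef_pos"],o["tool_rot"])
E
```

```text
mark [ 0.4874 -0.1621  0.081 ]
board end [ 0.484  -0.0226  0.088 ]
w 0.0537
edge [0.4941 0.0242 0.06  ]
rw 0.1619
x [-0.2749 -0.9615  0.    ]
mark rest [0.181  0.0447]
end rest [0.0478 0.0031]
mark rest [0.1807 0.046 ]
end rest [0.0478 0.0034]
bx [-0.2742 -0.9617  0.    ]
[ 0.49053485 -0.04747714  0.30161771] [-5.51611642e-04  9.89567603e-01 -1.44049206e-01 -2.34107131e-03]
```

>>> {"api": "carry_out", "payload": {
  "deltas": [
    [[-0.4, -6, 0], 0],
    [[-0.8, -12, 2], 0],
    [[-1.2, -18, 6], 0],
    [[-1.5, -24.7, 10], 0],
    [[-1.5, -24.7, 14], 0],
    [[-1.5, -24.7, 17], 0],
    [[-1.5, -24.7, 17], 0],
    [[-1.5, -24.7, 17], 0]
  ]
}}

```text
t: 5.25
eef_pos: [0.547, 0.1927, 0.1329]
tool_rot: [-0.001, 0.989, -0.145, -0.002]
contact_force: [-0.0, 0.1, -0.4]
gripper_width: 1.0
```

```bash
python3 - <<'E'
from h import *
k=get_calibration("wrist");a=save("wrist","w2")
o=readout.get_obs();print(o["eef_pos"],o["tool_rot"],o["contact_force"])
E
```

```text
[0.54723101 0.19306957 0.13344142] [-9.48958480e-04  9.89417122e-01 -1.45091804e-01 -1.10711899e-03] [ 0.65266739  0.14493751 -0.38643972]
```

View pics/w2.png

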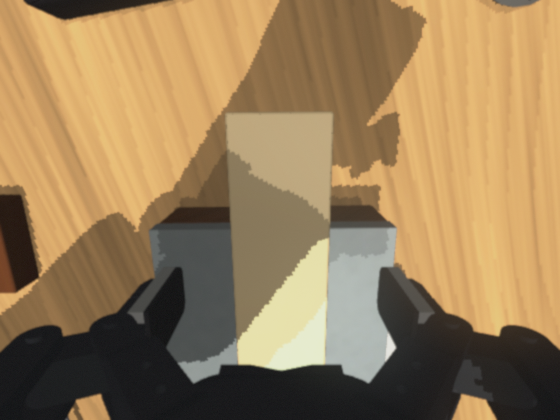

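The board is centred between the open fingers (board columns 230–330, fingers at 180 and 380). I'll descend and close.

>>> {"api": "carry_out", "payload": {
  "deltas": [
    [[0, 0, 2.5], 0],
    [[0, 0, 4.3], 0],
    [[0, 0, 5.2], 0],
    [[0, 0, 5.2], 0],
    [[0, 0, 5.2], 0]
  ]
}}

```text
t: 5.92
eef_pos: [0.5475, 0.1935, 0.0821]
tool_rot: [-0.001, 0.989, -0.145, -0.001]
contact_force: [-0.7, 0.3, -0.0]
gripper_width: 0.999
```

>>> {"api": "carry_out", "payload": {
  "deltas": [
    [[0, 0, 0], 0],
    [[0, 0, 0], 0],
    [[0, 0, 0], 0],
    [[0, 0, 0], 0],
    [[0, 0, 0], 0]
  ],
  "hand": 0,
  "newtons": 60
}}

```text
t: 6.55
eef_pos: [0.5481, 0.1938, 0.0829]
tool_rot: [-0.002, 0.989, -0.145, -0.0]
contact_force: [-0.7, -0.5, 5.9]
gripper_width: 0.632
```

>>> {"api": "carry_out", "payload": {
  "deltas": [
    [[0, 0, 0.2], 0],
    [[0, 0, 0.2], 0],
    [[0, 0, 0.2], 0]
  ]
}}

```text
t: 6.92
eef_pos: [0.5481, 0.1938, 0.0828]
tool_rot: [-0.001, 0.989, -0.145, 0.0]
contact_force: [-5.6, -3.3, 18.8]
gripper_width: 0.63
```

>>> {"api": "carry_out", "payload": {
  "deltas": [
    [[0, 0.8, 0.15], 0],
    [[0, 1.8, 0.15], 0],
    [[0, 2.8, 0.15], 0],
    [[0, 3.8, 0.15], 0],
    [[0, 4.8, 0.15], 0],
    [[0, 5.8, 0.15], 0],
    [[0, 6.8, 0.15], 0],
    [[0, 7.8, 0.15], 0],
    [[0, 8.5, 0.15], 0],
    [[0, 8.5, 0.15], 0]
  ]
}}

```text
t: 8.18
eef_pos: [0.5255, 0.114, 0.0829]
tool_rot: [-0.003, 0.989, -0.145, 0.002]
contact_force: [0.3, 2.4, 10.8]
gripper_width: 0.629
```

>>> {"api": "carry_out", "payload": {
  "deltas": [
    [[0, 1, 0.15], 0],
    [[0, 2, 0.15], 0],
    [[0, 3, 0.15], 0],
    [[0, 4, 0.15], 0],
    [[0, 4.7, 0.15], 0],
    [[0, 5, 0.15], 0],
    [[0, 5, 0.15], 0],
    [[0, 5, 0.15], 0]
  ]
}}

```text
t: 9.18
eef_pos: [0.5136, 0.0685, 0.0831]
tool_rot: [-0.005, 0.989, -0.145, 0.005]
contact_force: [1.5, 4.7, 11.0]
gripper_width: 0.629
```

```bash
python3 - <<'E'
from h import *
save("wrist","w3");s=save("scene","s4");t=save("top","t4")
o=readout.get_obs();print(o["eef_pos"],o["tool_rot"],o["contact_force"])
m=np.array([.4873,-.1625,.077]);x=np.array([-.278,-.9606,0]);y=np.array([.9606,-.278,0])
print("slid",(o["eef_pos"]-[.5481,.1938,.0829])@x)
c=cv2.resize(s[190:310,210:370,::-1],(800,600),interpolation=cv2.INTER_CUBIC);cv2.imwrite("pics/s4c.png",c)
c=cv2.resize(t[170:230,240:320,::-1],(800,600),interpolation=cv2.INTER_CUBIC);cv2.imwrite("pics/t4c.png",c)
E
```

```text
[0.51365027 0.0685187  0.08310221] [-0.00477802  0.98944859 -0.14472899  0.0047101 ] [ 1.90398721  5.16422385 11.93894806]
slid 0.12992224607576888
```

View pics/s4c.png

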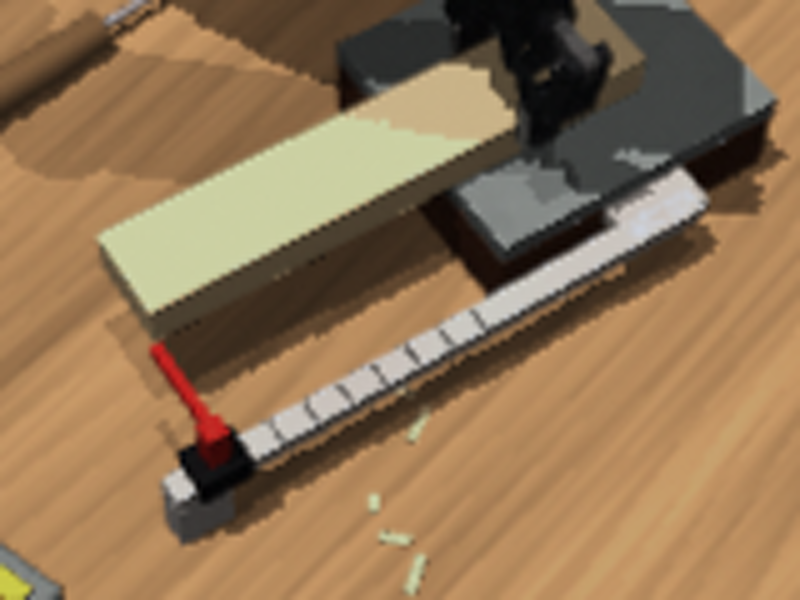

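View pics/t4c.png

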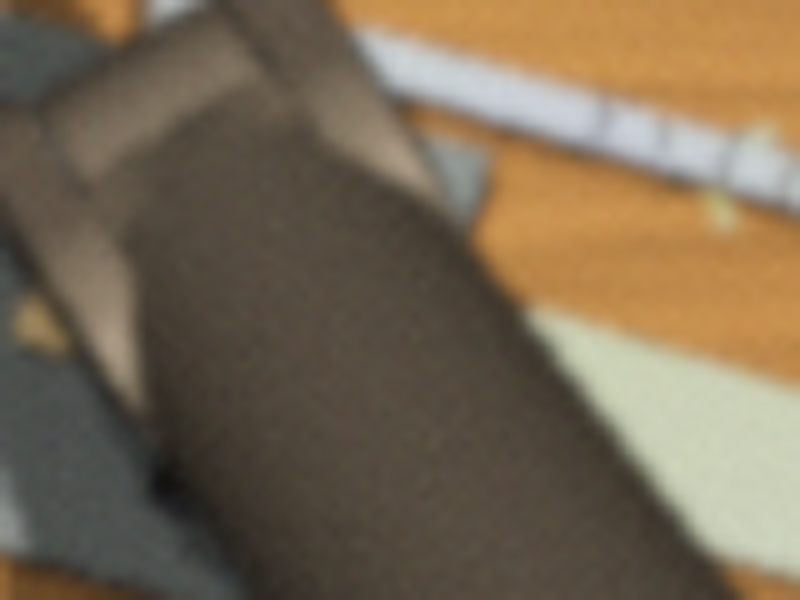

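```bash
python3 - <<'E'
from h import *
x=np.array([-.278,-.9606,0]);y=np.array([.9606,-.278,0]);e=np.array([.493,.0244,0])
def s(u,v,z): p=at("scene",190+(v-2)/5,210+(u-2)/5,z)-e;return np.round([p@x,p@y],4)
print("end top",s(98,238,.088),s(150,315,.088),"bottom",s(157,340,.06),"mark",s(158,348,.079))
t=cv2.imread("pics/t4.png");c=cv2.resize(t[180:225,260:360],(800,360),interpolation=cv2.INTER_CUBIC);cv2.imwrite("pics/t4d.png",c)
E
```

```text
end top [ 0.1799 -0.017 ] [0.1804 0.0357] bottom [0.1775 0.034 ] mark [0.1841 0.0488]
```

View pics/t4d.png

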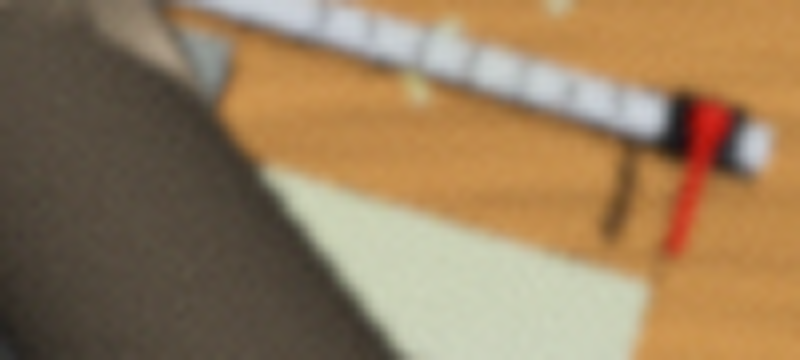

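```bash
python3 - <<'E'
from h import *
x=np.array([-.278,-.9606,0]);y=np.array([.9606,-.278,0]);e=np.array([.493,.0244,0])
def s(u,v,z): p=at("top",180+(v-3.5)/8,260+(u-3.5)/8,z)-e;return np.round([p@x,p@y],4)
print(s(651,281,.088),s(674,255,.079))
E
```

```text
[0.1762 0.0338] [0.1823 0.0468]
```

Measurements of the distance left: about 3 mm from the arm travel, 4 mm from the scene view and 6 mm from the top view. I'll go about 4.5 mm.

>>> {"api": "carry_out", "payload": {
  "deltas": [
    [[0, 0.5, 0.18], 0],
    [[0, 0.75, 0.18], 0],
    [[0, 0.75, 0.18], 0],
    [[0, 0.75, 0.18], 0]
  ]
}}

```text
t: 9.82
eef_pos: [0.5138, 0.0644, 0.0833]
tool_rot: [-0.007, 0.99, -0.144, 0.007]
contact_force: [0.4, 6.5, 12.7]
gripper_width: 0.63
```

```bash
python3 - <<'E'
from h import *
s=save("scene","s5");t=save("top","t5")
o=readout.get_obs();print(o["eef_pos"],o["tool_rot"],o["contact_force"],np.abs(o["joint_vel"]).max())
x=np.array([-.278,-.9606,0]);print("slid",(o["eef_pos"]-[.5481,.1938,.0829])@x)
a=cv2.resize(s[225:275,215:265,::-1],(400,400),interpolation=cv2.INTER_CUBIC);b=cv2.resize(t[190:225,325:360,::-1],(400,400),interpolation=cv2.INTER_CUBIC)
cv2.imwrite("pics/f5.png",np.hstack([a,b]));print(models.spot_in("switch_tip","scene"))
E
```

```text
[0.51380953 0.06445442 0.08333929] [-0.00708796  0.9895149  -0.1440811   0.00711727] [-0.41566495  7.02549672 13.54384253] 0.0016992500841916532
slid 0.13378211864736894
[{'centre': [303.0, 196.1], 'score': 0.71}, {'centre': [269.3, 76.2], 'score': 0.53}]
```

View pics/f5.png

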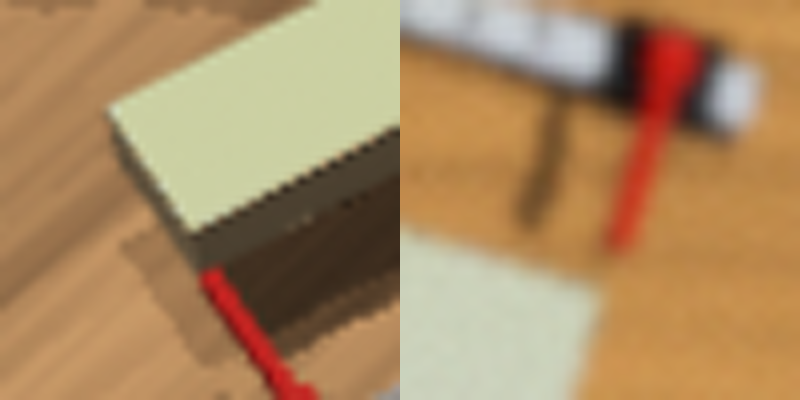

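```bash
python3 - <<'E'
from h import *
x=np.array([-.278,-.9606,0]);y=np.array([.9606,-.278,0]);e=np.array([.493,.0244,0])
def f(p):p=p-e;return np.round([p@x,p@y,p[2]],4)
S=lambda u,v,z:f(at("scene",225+(v-3.5)/8,215+(u-3.5)/8,z))
T=lambda u,v,z:f(at("top",190+(v-5.2)/11.43,325+(u-400-5.2)/11.43,z))
print("scene",S(108,111,.088),S(190,235,.088),S(203,270,.06),"mark",S(207,275,.079))
print("top",T(605,290,.088),"mark",T(621,247,.079))
# stereo heights of the top front corner
import numpy.linalg as L
o1,d1=ray("scene",225+(235-3.5)/8,215+(190-3.5)/8);o2,d2=ray("top",190+(290-5.2)/11.43,325+(205-5.2)/11.43)
st=L.lstsq(np.c_[d1,-d2],o2-o1,rcond=None)[0];print(f(o1+d1*st[0]),f(o2+d2*st[1]))
E
```

```text
scene [ 0.1841 -0.0153  0.088 ] [0.1849 0.0373 0.088 ] [0.1808 0.0344 0.06  ] mark [0.1853 0.0472 0.079 ]
top [0.1808 0.0344 0.088 ] mark [0.1823 0.0476 0.079 ]
[0.1834 0.0341 0.0823] [0.1812 0.0351 0.0823]
```

```bash
python3 -c "
from h import *
o=readout.get_obs();print(o['t'],o['eef_pos'],o['contact_force'],o['gripper_width']);print(bot.hand_in())"
```

```text
9.975 [0.51378893 0.06443859 0.08331978] [ 0.25480533  6.45321452 13.16877278] 0.6273536242057086
the job is handed in; nothing more can be done
None
```

I flipped the toggle on the left-hand switch box to on, then gripped the board and slid it about 134 mm along the rest. I handed in at about 10 s, still gripping the board and pressing it down. No verdict is reported.

- **Toggle:** the ball showed at scene pixel (303,196), against (302,199) predicted for on.
- **Leading end against the pointer:** 0.8 mm short in the scene view and 1.5 mm short in the top view. By arm travel it is about 0.5 mm past. The limit is 6 mm.
- **Sideways and press:** the board is roughly 8 mm off the rest's middle line (limit 30 mm). The wrist force was about 13 N upward, and the arm was almost still.
- **Level (least certain):** combining the two views put the top corner of the leading end about 6 mm low. The views disagree with each other by 3–4 mm, so I count most of that as calibration error. The tool is tilted about 0.016 rad, so the board probably droops by about that much (limit 0.05 rad).
- **Bystanders:** I did not measure them again afterwards. No contact with the gauge showed in the pictures.

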